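# Slide a drying tray onto the free rails of a bench rack

## Robot

A 6-joint arm with a two-finger parallel gripper is mounted at the origin on a cart in front of the work surface, level with it; the furniture and walls round the work are solid. World frame = base frame: x ahead of the robot, y to its left, z up, the work surface at z = 0. Lengths are in m, angles in degrees, forces in N, time in s.
With the tool pointing down it reaches from about 0.4 to 0.825 m from the base axis. Payload 7 kg.
Tool frame: the origin (TCP) lies midway between the tips of the shut fingers; the grasp point (between the pads) lies 19 mm behind it; z points along the fingers, y is the line along which they close (so a half turn about z gives the same grasp; the last joint's range is limited). The gripper opens to 88 mm and grips with 3 to 60 N. Pads are 19 mm wide; open, the fingers measure 130 mm over their backs; the gripper's body (78 mm by 193 mm) begins 47 mm behind the grasp point.
Start: joints at [79.991, 20.546, 0.682, 0, -70.136, -16.507], TCP at [0.301, 0.604, 0.227] pointing down, gripper open.
Joint ranges: [-176.03, 176.03], [-82.01, 121.73], [-58.28, 71.71], [-173.87, 95.51], [-174.79, -0.11], [-173.66, 173.66]. Speed limits (degrees/s): [136.94, 136.94, 172.46, 180, 180, 180].

## Interface

Orientations are given as [roll, pitch, yaw] about the fixed x, y, z axes, in that order (R = Rz(yaw) Ry(pitch) Rx(roll)).
In Python, from plant import ctrl gives the robot as it stands.
- The arm moves only by the tool arm_command, never from a script. Its argument "steps" is a list of rows, each an object with "translation": the shift along the tool's x, y, z in mm, a list of three; "rotation": the turn, a rotation vector about the tool's x, y, z in units of 5 degrees (1.0 is 5 degrees), a list of three; "claw": the finger opening in mm, from 0 to 87.6. In form: [{"translation": [x, y, z], "rotation": [rx, ry, rz], "claw": claw}, ...]. A call has 1 to 5 rows; each row is the pose to reach, as a shift and turn from the pose commanded when the call began, along the tool's axes at that moment; what a row does not reach only later rows make up. A row lasts 1/10 s, in which the tool goes at most 50 mm and 8.59 degrees, less where a joint would pass 70% of its speed; a pose out of reach is approached as far as the arm can. A call with a gripper value outside its range is refused whole. The fingers move at their own pace and stop on an object; the grip force is fixed at half the most. Time passes only in rows, so rows that repeat a pose let the fingers close. It gives the time, the measured TCP pose, the force, the opening and the grip force at its end, in the units of the state.
- ctrl.get_obs(): the state, without advancing time (a new reading comes with each control period).
- ctrl.snapshot(name): name is "scene" or "top"; returns (picture, depth): 480x640x3 uint8, red, green, blue; 480x640 float32, m along the optical axis (not along the pixel's ray), 0 where there is no reading.
- ctrl.calibration(name): a dict with "vertical_fov" (degrees; the focal length in pixels is half the picture's height over the tangent of half this angle, whatever the lens; pixels are square), "cx", "cy" (the principal point, pixels), "k1" (the pictures are not rectified: a ray, as slopes to the right and down, at radius r is drawn at 1 + k1 r^2 times it, then the intrinsics apply), "rvec" (rotation vector, rad) and "tvec" (3), from world to camera coordinates, as OpenCV has them. Camera axes: x right, y down, z forward; pixel columns grow to the right and rows downward; lengths in m; the calibration is good to about 2 mm. A picture is of the moment at which its call begins. calibration takes no time and is no camera call.
- ctrl.close_job(): hands the job in; it is judged then, once.
The state is a dict: "clock": time; "joint_pos": joint angles; "qvel": joint speeds; "tau": joint torques, N m; "tool_pos": TCP position; "orientation": TCP orientation; "force": force on the tool from outside, world axes, zero at the start; "moment": the same for the moment, N m; "opening": finger opening in m; "gripper_force": force on a finger pad.
Only numpy, scipy, OpenCV 4.12 (cv2) and the standard library are available. Lean on these libraries where they do the work, as an engineer would, in place of code of your own. Each camera call takes 0.05 s, during which the arm holds its last target. There are 200 camera calls.

## Task

Take the drying tray by its handle and slide it into the bench rack, in the bay nearer the robot, onto the one pair of rails there that is still free. Push it in gently until it meets the sprung bar at the back, press that bar lightly for a moment (push with about 10 N; over 25 N is too rough), then let go so that the tray stays lying flat on its rails, right up against the bar. The bar's depth can be set and has to be felt; leave the other sheets and the things on the bench as they are.

Things in the scene. Friction and masses are not known exactly. Their poses are not given: they have to be found in the camera images.
- tray_grip (a point): Centre of the loose tray's handle, a black upright block 34 mm (x) by 14 mm (y), from 4 to 44 mm above the tray's underside. This point is 24 mm above the underside, 160 mm behind the sheet's middle and 225 mm behind its leading edge. Axes: x from the handle to the leading edge, y across, z up. The handle stands on a flat neck 22 mm wide, 4 mm thick.
- tray: The loose tray: a steel sheet 130 mm (x) by 96 mm (y), 4 mm thick, with a rim 10 mm high and a handle on a neck before its near edge; about 0.2 to 0.35 kg. Origin: centre of the sheet's underside; axes as tray_grip. The two leading corners are cut at 45 degrees by 8 mm.
- rack: Fixed bench rack of metal panels, 172 mm high, two bays side by side. Origin on the bench below it; sheets slide in along its +x (open mouth at -x), z up. Bay centre lines: y = +53 mm (bay nearer the robot) and -53 mm, each 100 mm wide inside. Three pairs of rails per bay: ledges 11 mm wide, tops at z = 34, 84, 134 mm. Panels x = -70 to +95 mm; flared lips reach to x = -84 mm.
- near_low (a point): Point midway between the lowest rails of the nearer bay, level with their tops, at rack x = 0; axes as the rack. Behind the bay, for all levels, stands an upright plastic bar on a spring (about 2.5 N per mm, 6 mm travel, damped). Its free front face is somewhere between rack x = +45 and +80 mm; the setting is not told and must be felt.
- near_high (a point): The same point of the highest rails of the nearer bay. In this bay the middle rails always hold a sheet, and either the lowest or the highest do; the remaining pair is the free one. The rail ends at the mouth dip by about 4 mm. A tray just touching the bar has its handle centre 225 mm in front of the bar's face.
- sheet_a: Sheet lying on the lowest rails, in one bay or the other (112 x 96 x 10 mm steel drying sheet without a handle, 4 mm thick with an upstanding rim; origin: centre of its underside)
- sheet_b: Sheet lying on the highest rails, in the bay that sheet_a is not in (112 x 96 x 10 mm steel drying sheet without a handle, 4 mm thick with an upstanding rim; origin: centre of its underside)
- sheet_c: Sheet lying on the middle rails of the nearer bay (112 x 96 x 10 mm steel drying sheet without a handle, 4 mm thick with an upstanding rim; origin: centre of its underside)
- sheet_d: Sheet lying on the middle rails of the farther bay (112 x 96 x 10 mm steel drying sheet without a handle, 4 mm thick with an upstanding rim; origin: centre of its underside)
- beaker: Glass beaker 53 mm across, 69 mm high, a bystander; origin: centre of its underside.
- carton: Small carton 51 x 90 x 45 mm, a bystander; origin: centre of its underside.
- weight: Metal calibration weight 23 mm across, 48 mm high, a bystander; origin: centre of its underside.
- tin: Round grey lidded tin 71 mm across, 68 mm high, a bystander; origin: centre of its underside.
- timer: Flat white timer 65 x 65 x 18 mm, a bystander lying in front of the rack; origin: centre of its underside.

How it is judged:
By the outcome, as a careful person would: the job done as asked, in the order asked, and still so for the second after the job is handed in, with the robot touching nothing.
It also fails if it takes over 64 s, if anything falls off the work surface, if the arm or the gripper's body presses on something with over 40 N, if the wrist force passes 120 N, or if a joint passes its speed limit or range.

## Working session

There is one attempt and no reset: what is moved stays moved. The work goes in short steps, Python scripts to look and compute and a tool call to move; the robot and the scene stay as the last step left them, time stands still between calls to the robot, and variables do not carry over. Pictures are saved under pics/ and viewed, at most 10 in all, crops included, and the job is handed in when it is done.

Besides the shell and the picture viewer there is one more tool, called after "Request:" as name(argument=value, ...), one argument or row to a line, values as JSON. arm_command: Moves the arm, as the interface text tells. Its arguments: {"type":"object","properties":{"steps":{"type":"array"}},"required":["steps"]}

```bash
mkdir -p pics
cat > h.py <<'E'
import numpy as np, cv2, sys
from plant import ctrl
def cam(n):
    c=ctrl.calibration(n); f=240/np.tan(np.radians(c["vertical_fov"])/2)
    return c,f,cv2.Rodrigues(np.array(c["rvec"],float))[0],np.array(c["tvec"],float).ravel()
def rays(n,uv):
    c,f,R,t=cam(n); uv=np.atleast_2d(np.array(uv,float))
    d=(uv-[c["cx"],c["cy"]])/f; s=d.copy()
    for _ in range(20): s=d/(1+c["k1"]*(s**2).sum(1,keepdims=True))
    return np.c_[s,np.ones(len(s))]
def onplane(n,uv,z):
    c,f,R,t=cam(n); w=rays(n,uv)@R; o=-R.T@t
    return o+w*((z-o[2])/w[:,2:3])
def withdepth(n,uv,d):
    c,f,R,t=cam(n); return (rays(n,uv)*np.array(d).reshape(-1,1)-t)@R
def cloud(n,dep):
    v,u=np.mgrid[0:480,0:640]; return withdepth(n,np.c_[u.ravel(),v.ravel()],dep.ravel()).reshape(480,640,3)
E
python3 - <<'E'
from h import *
for n in("scene","top"):
    p,d=ctrl.snapshot(n); cv2.imwrite(f"pics/{n}0.png",p[:,:,::-1]); np.savez(f"{n}0.npz",p=p,d=d)
    c,f,R,t=cam(n); print(n,f,c["k1"],-R.T@t,R[2])
o=ctrl.get_obs(); print(o["tool_pos"],o["orientation"],o["clock"],o["force"])
E
```

```text
scene 616.4419772210447 -0.1666995137601028 [0.60141157 1.03285274 1.0757771 ] [-0.02992714 -0.73418257 -0.67829221]
top 529.4113065695657 -0.05382563221580419 [ 0.34539788 -0.00711316  1.29691844] [ 0.16076414 -0.00614858 -0.9869737 ]
[0.30119762 0.60361788 0.22572968] [ 1.79918329e+02 -7.94635753e-03 -2.65215102e+01] 0.1 [-0.63569542 -0.53027085 -0.24875363]
```

View pics/scene0.png

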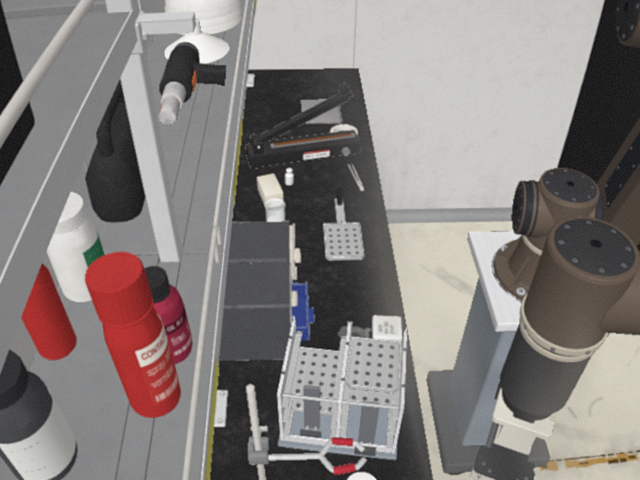

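View pics/top0.png

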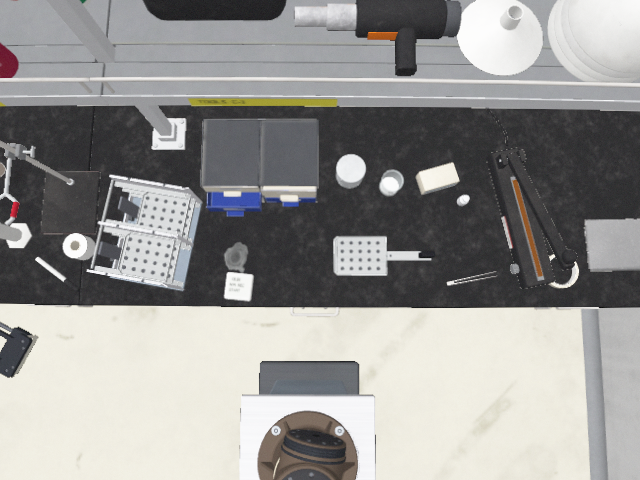

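The top view shows the rack at left (about (150,232)), its mouth facing right (-y). The tray is at (360,256) with its handle at (426,255), and the timer (238,287) and weight (236,255) stand before the rack. In the scene view the bars stand on the near side, at (312,405) and (370,430). Next I measure with depth.

Run:
```python
from h import *
z=np.load("top0.npz"); p,d=z["p"],z["d"]; C=cloud("top",d)
for nm,(u0,v0,u1,v1) in dict(tray=(325,230,390,282),handle=(415,247,436,264),weight=(222,238,252,272),timer=(222,270,256,302)).items():
    q=C[v0:v1,u0:u1].reshape(-1,3); print(nm,np.percentile(q[:,2],[2,10,50,90,98]).round(4))
    q=q[q[:,2]>0.006]; print(len(q),q.min(0).round(3),q.max(0).round(3),np.median(q,0).round(3))
# rack: heights
q=C[170:295,85:205].reshape(-1,3)
h,e=np.histogram(q[:,2],np.arange(-.01,.2,.005)); print([(round(b,3),a) for a,b in zip(h,e) if a>20])
for v in range(175,295,10): print(v,[int(round(1000*C[v,u,2])) for u in range(90,206,6)])
for (u,v) in [(105,178),(200,190),(185,288),(90,270),(165,210),(150,260),(195,190)]: print(u,v,C[v,u].round(3))
big=cv2.resize(p[160:300,80:260],None,fx=4,fy=4,interpolation=cv2.INTER_CUBIC); cv2.imwrite("pics/topr.png",big[:,:,::-1])
s=np.load("scene0.npz")["p"]; cv2.imwrite("pics/scener.png",cv2.resize(s[300:470,260:430],None,fx=3.5,fy=3.5,interpolation=cv2.INTER_CUBIC)[:,:,::-1])
```

```text
tray [-0.0048 -0.0023  0.0024  0.0075  0.0119]
595 [ 0.345 -0.196  0.006] [ 0.546 -0.007  1.297] [ 0.486 -0.125  0.008]
handle [-0.005  -0.0025  0.0023  0.0431  0.0461]
122 [ 0.475 -0.301  0.006] [ 0.497 -0.261  0.049] [ 0.486 -0.28   0.042]
weight [-0.0058 -0.0034 -0.0001  0.0031  0.0053]
11 [ 0.345 -0.007  0.006] [0.526 0.204 1.297] [0.47  0.172 0.008]
timer [-0.0043 -0.0017  0.0152  0.0201  0.0228]
735 [ 0.345 -0.007  0.006] [0.443 0.204 1.297] [0.409 0.167 0.017]
[(np.float64(-0.01), np.int64(215)), (np.float64(-0.005), np.int64(2768)), (np.float64(0.0), np.int64(2089)), (np.float64(0.005), np.int64(648)), (np.float64(0.01), np.int64(1055)), (np.float64(0.015), np.int64(175)), (np.float64(0.02), np.int64(57)), (np.float64(0.025), np.int64(109)), (np.float64(0.03), np.int64(182)), (np.float64(0.035), np.int64(150)), (np.float64(0.04), np.int64(90)), (np.float64(0.045), np.int64(60)), (np.float64(0.05), np.int64(34)), (np.float64(0.055), np.int64(23)), (np.float64(0.06), np.int64(23)), (np.float64(0.065), np.int64(32)), (np.float64(0.07), np.int64(36)), (np.float64(0.075), np.int64
[... 1271 characters left out ...]
 137, 136, 142, 134, 161, 174, 173, 130, 82, 15, -2, -4]
245 [34, 161, 157, 122, 86, 20, 138, 140, 136, 141, 141, 142, 140, 137, 133, 85, 32, 27, 1, 1]
255 [12, 162, 143, 110, 74, 141, 138, 136, 136, 136, 135, 135, 137, 139, 86, 10, 15, -5, -3, 5]
265 [0, -1, 0, 6, 28, 139, 137, 140, 138, 134, 135, 138, 135, 145, 93, 13, 9, -3, 1, 1]
275 [-1, 0, 0, 173, 171, 171, 131, 143, 137, 141, 138, 137, 137, 87, 13, 12, 7, 2, 0, -1]
285 [1, 4, 0, -2, -3, -4, -2, -1, -3, 0, 0, 8, 154, 144, 70, 29, 3, 1, 3, 0]
105 178 [ 0.68   0.519 -0.003]
200 190 [0.649 0.275 0.   ]
185 288 [0.403 0.302 0.   ]
90 270 [0.432 0.468 0.17 ]
165 210 [0.58  0.336 0.086]
150 260 [0.459 0.351 0.132]
195 190 [0.649 0.287 0.   ]
```

View pics/topr.png

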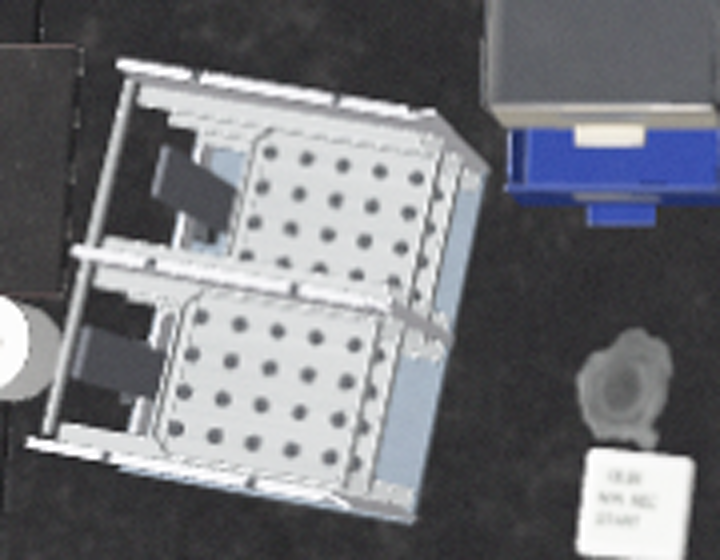

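View pics/scener.png

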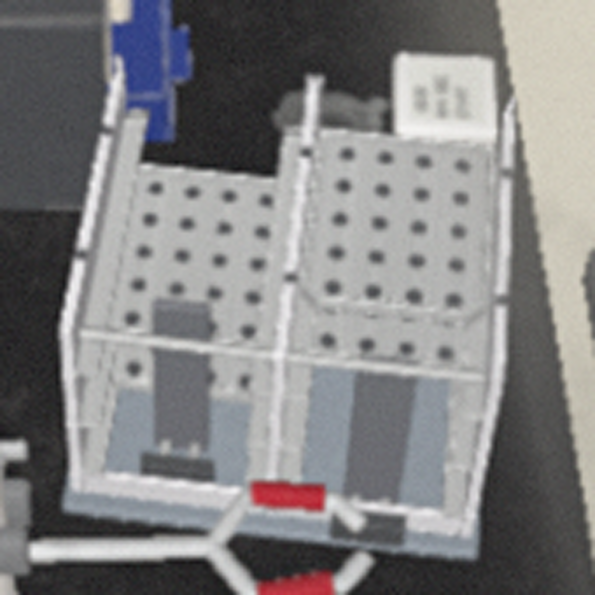

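The crops show the nearer bay with a sheet on top (z≈0.136) and the lowest rails free, so near_low is the target. The weight-like spot at (236,255) is a flat stain. Now the fine poses of the rack and tray.

```bash
cat > m.py <<'E'
from h import *
def rackfit(p,d):
    C=cloud("top",d); m=(abs(C[...,2]-.170)<.009)&(p.min(2)>150); m[:, :80]=0; m[:,195:]=0; m[:165]=0; m[295:]=0
    v,u=np.nonzero(m); P=onplane("top",np.c_[u,v],.172)[:,:2]
    best=None
    # yaw from histogram sharpness of the across-coordinate, then lines
    for a in np.radians(np.arange(60,120,.25)):
        n=np.array([-np.sin(a),np.cos(a)]); h,_=np.histogram(P@n,np.arange(-1,1,.003)); s=(h.astype(float)**2).sum()
        if best is None or s>best[0]: best=(s,a)
    a=best[1]; n=np.array([-np.sin(a),np.cos(a)]); x=np.array([np.cos(a),np.sin(a)])
    return P,a,P@x,P@n
E
python3 - <<'E'
from m import *
z=np.load("top0.npz"); p,d=z["p"],z["d"]
P,a,X,Y=rackfit(p,d); print("yaw",np.degrees(a),len(P))
h,e=np.histogram(Y,np.arange(Y.min(),Y.max()+.003,.003)); print([(round(b,3),int(c)) for c,b in zip(h,e) if c>8])
h,e=np.histogram(X,np.arange(X.min(),X.max()+.004,.004)); print([(round(b,3),int(c)) for c,b in zip(h,e)])
# tray: bright mask
g=p.min(2)>110; g=g.astype(np.uint8); g[:,:325]=0; g[:,396:]=0; g[:225]=0; g[285:]=0
g=cv2.morphologyEx(g,cv2.MORPH_CLOSE,np.ones((7,7)))
c=max(cv2.findContours(g,0,2)[0],key=cv2.contourArea); 
g2=cv2.morphologyEx(g,cv2.MORPH_OPEN,np.ones((15,15)));c=max(cv2.findContours(g2,0,2)[0],key=cv2.contourArea)
W=onplane("top",c[:,0,:],.008)[:,:2]; print("tray",cv2.minAreaRect((W*1000).astype(np.float32)))
C=cloud("top",d); m=(C[...,2]>.03)&(C[...,2]<.055); m[:,:410]=0; m[:,440:]=0;m[:245]=0;m[:]=m; m[266:]=0
v,u=np.nonzero(m); W=onplane("top",np.c_[u,v],.044)[:,:2]; print("handle",cv2.minAreaRect((W*1000).astype(np.float32)),W.mean(0))
E
```

```text
yaw 80.25 864
[(np.float64(-0.56), 99), (np.float64(-0.557), 101), (np.float64(-0.554), 38), (np.float64(-0.458), 26), (np.float64(-0.455), 104), (np.float64(-0.452), 108), (np.float64(-0.449), 15), (np.float64(-0.35), 70), (np.float64(-0.347), 110), (np.float64(-0.344), 39)]
[(np.float64(0.361), 10), (np.float64(0.365), 13), (np.float64(0.369), 14), (np.float64(0.373), 13), (np.float64(0.377), 17), (np.float64(0.381), 17), (np.float64(0.385), 14), (np.float64(0.389), 18), (np.float64(0.393), 19), (np.float64(0.397), 16), (np.float64(0.401), 18), (np.float64(0.405), 17), (np.float64(0.409), 15), (np.float64(0.413), 15), (np.float64(0.417), 9), (np.float64(0.421), 16), (np.float64(0.425), 15), (np.float64(0.429), 17), (np.float64(0.433), 15), (np.float64(0.437), 15), (np.float64(0.441), 20), (np.float64(0.445), 17), (np.float64(0.449), 12), (np.float64(0.453), 19), (np.float64(0.457), 18), (np.float64(0.461), 14), (np.float64(0.465), 17), (np.float64(0.469), 18), (np.float64(0.473), 14), (np.float64(0.477), 18), (np.float64(0.481), 20), (np.float64(0.485), 15), (np.float64(0.489), 16), (np.float64(0.493), 12), (np.float64(0.497), 9), (np.float64(0.501), 15), (np.float64(0.505), 19), (np.float64(0.509), 15), (np.float64(0.513), 16), (np.float64(0.517), 17), (np.float64(0.521), 17), (np.float64(0.525), 16), (np.float64(0.529), 98), (np.float64(0.533), 92), (np.float64(0.537), 14), (np.float64(0.541), 3)]
tray ((485.534912109375, -125.5619125366211), (96.01827239990234, 132.80316162109375), 0.2952359914779663)
handle ((487.0003967285156, -282.53436279296875), (12.007970809936523, 34.0368766784668), 0.2870534062385559) [ 0.486996   -0.28251607]
```

```bash
cat > to.py <<'E'
from h import *
from scipy.spatial.transform import Rotation as Ro
def to(pos,yaw,show=True,pitch=0.,roll=180.):
    o=ctrl.get_obs(); R=Ro.from_euler("xyz",o["orientation"],degrees=True); T=Ro.from_euler("xyz",[roll,pitch,yaw],degrees=True)
    t=R.inv().apply(np.array(pos)-o["tool_pos"])*1000; r=np.degrees((R.inv()*T).as_rotvec())/5
    print("t",o["clock"],"pos",np.round(o["tool_pos"],4),"rpy",np.round(o["orientation"],2),"shift",t.round(1),"rot",r.round(3),"F",np.round(o["force"],1),"op",round(o["opening"],4))
if __name__=="__main__":
    a=[float(x) for x in sys.argv[1:]]; to(a[:3],a[3])
E
python3 to.py .487 -.284 .15 -89.7
python3 - <<'E'
from m import *
z=np.load("top0.npz"); P,a,X,Y=rackfit(z["p"],z["d"])
for c in(-.3465,-.4525,-.557):
    m=(abs(Y-c)<.008)&(X<.525)&(X>.385); k=np.polyfit(X[m],Y[m],1); print(np.degrees(a+np.arctan(k[0])),np.polyval(k,.44),m.sum())
E
```

```text
t 0.1 pos [0.3012 0.6036 0.2257] rpy [ 1.7992e+02 -1.0000e-02 -2.6520e+01] shift [562.6 711.1  76.8] rot [ 1.4000e-02 -1.0000e-02  1.2636e+01] F [-0.6 -0.5 -0.2] op 0.0874
80.50016286846778 -0.3457264708727142 172
80.41581418480912 -0.45188879727164927 196
80.28463097131241 -0.5559183642969321 189
```

Request:
arm_command(
  steps=[
    {"translation":[563,711,0],"rotation":[0,0,12.6],"claw":60},
    {"translation":[563,711,0],"rotation":[0,0,12.6],"claw":60},
    {"translation":[563,711,0],"rotation":[0,0,12.6],"claw":60},
    {"translation":[563,711,0],"rotation":[0,0,12.6],"claw":60},
    {"translation":[563,711,0],"rotation":[0,0,12.6],"claw":60},
  ],
)

```text
clock: 0.6
tool_pos: [0.3526, 0.3571, 0.2262]
orientation: [180.0, -0.0, -69.8]
force: [1.0, -0.1, -1.0]
opening: 0.0608
gripper_force: 0.0
```

```bash
python3 to.py .487 -.284 .15 -89.7
```

```text
t 0.6 pos [0.3526 0.3571 0.2262] rpy [ 1.7998e+02 -2.0000e-02 -6.9820e+01] shift [648.1  95.   76.5] rot [ 0.004 -0.004  3.975] F [ 1.  -0.1 -1. ] op 0.0608
```

Request:
arm_command(
  steps=[
    {"translation":[648,95,0],"rotation":[0,0,4.0],"claw":60},
    {"translation":[648,95,0],"rotation":[0,0,4.0],"claw":60},
    {"translation":[648,95,0],"rotation":[0,0,4.0],"claw":60},
    {"translation":[648,95,0],"rotation":[0,0,4.0],"claw":60},
    {"translation":[648,95,0],"rotation":[0,0,4.0],"claw":60},
  ],
)

```text
clock: 1.1
tool_pos: [0.4051, 0.113, 0.2267]
orientation: [-180.0, 0.0, -89.5]
force: [1.8, 0.2, 0.5]
opening: 0.0601
gripper_force: 0.0
```

```bash
python3 to.py .487 -.284 .1 -89.7
```

```text
t 1.1 pos [0.4051 0.113  0.2267] rpy [-1.7998e+02  3.0000e-02 -8.9450e+01] shift [397.8 -78.  126.5] rot [-0.005  0.006  0.05 ] F [1.8 0.2 0.5] op 0.0601
```

Request:
arm_command(
  steps=[
    {"translation":[398,-78,126],"rotation":[0,0,0.05],"claw":60},
    {"translation":[398,-78,126],"rotation":[0,0,0.05],"claw":60},
    {"translation":[398,-78,126],"rotation":[0,0,0.05],"claw":60},
    {"translation":[398,-78,126],"rotation":[0,0,0.05],"claw":60},
    {"translation":[398,-78,126],"rotation":[0,0,0.05],"claw":60},
  ],
)

```text
clock: 1.6
tool_pos: [0.4534, -0.121, 0.152]
orientation: [-180.0, 0.0, -89.7]
force: [1.3, 0.9, 0.2]
opening: 0.0601
gripper_force: 0.0
```

Request:
arm_command(
  steps=[
    {"translation":[172,-34,54],"rotation":[0,0,0],"claw":60},
    {"translation":[172,-34,54],"rotation":[0,0,0],"claw":60},
    {"translation":[172,-34,54],"rotation":[0,0,0],"claw":60},
    {"translation":[172,-34,54],"rotation":[0,0,0],"claw":60},
    {"translation":[172,-34,54],"rotation":[0,0,0],"claw":60},
  ],
)

```text
clock: 2.1
tool_pos: [0.4873, -0.2939, 0.0958]
orientation: [179.8, 0.0, -90.0]
force: [-0.5, 0.4, -0.9]
opening: 0.0599
gripper_force: 0.0
```

```bash
python3 to.py .487 -.284 .006 -89.7;  python3 - <<'E'
from m import *
p,d=ctrl.snapshot("scene"); cv2.imwrite("pics/s1.png",cv2.resize(p[150:300,250:450],None,fx=3,fy=3)[:,:,::-1])
E
```

```text
t 2.1 pos [ 0.4873 -0.2939  0.0958] rpy [ 1.7979e+02  3.0000e-02 -8.9960e+01] shift [-9.8 -0.  89.8] rot [ 0.043  0.007 -0.053] F [-0.5  0.4 -0.9] op 0.0599
```

View pics/s1.png

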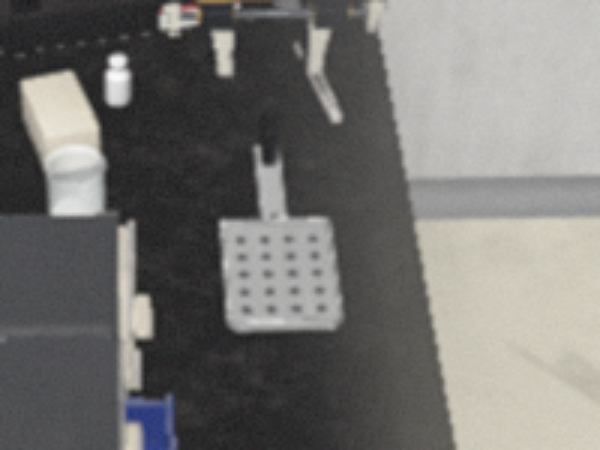

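The picture shows the fingers at (222,55) and (317,55), astride the handle at (268,140). I lower now.

Request:
arm_command(
  steps=[
    {"translation":[-10,0,30],"rotation":[0,0,-0.05],"claw":60},
    {"translation":[-10,0,60],"rotation":[0,0,-0.05],"claw":60},
    {"translation":[-10,0,75],"rotation":[0,0,-0.05],"claw":60},
    {"translation":[-10,0,80],"rotation":[0,0,-0.05],"claw":60},
    {"translation":[-10,0,80],"rotation":[0,0,-0.05],"claw":60},
  ],
)

```text
clock: 2.65
tool_pos: [0.4881, -0.2801, 0.0184]
orientation: [180.0, 0.0, -89.4]
force: [-0.0, 0.2, 0.8]
opening: 0.0601
gripper_force: 0.0
```

```bash
python3 to.py .487 -.284 .008 -89.7
```

```text
t 2.65 pos [ 0.4881 -0.2801  0.0184] rpy [179.96   0.   -89.43] shift [ 3.9  1.1 10.4] rot [0.009 0.001 0.054] F [-0.   0.2  0.8] op 0.0601
```

Request:
arm_command(
  steps=[
    {"translation":[4,1,10],"rotation":[0,0,0.04],"claw":60},
    {"translation":[4,1,10],"rotation":[0,0,0.04],"claw":60},
    {"translation":[4,1,10],"rotation":[0,0,0.04],"claw":5},
    {"translation":[4,1,10],"rotation":[0,0,0.04],"claw":5},
    {"translation":[4,1,10],"rotation":[0,0,0.04],"claw":5},
  ],
)

```text
clock: 3.15
tool_pos: [0.4874, -0.2849, 0.0088]
orientation: [-180.0, -0.0, -89.7]
force: [0.0, 0.4, -1.0]
opening: 0.0418
gripper_force: 0.0
```

Request:
arm_command(
  steps=[
    {"translation":[0,0,0],"rotation":[0,0,0],"claw":5},
    {"translation":[0,0,0],"rotation":[0,0,0],"claw":5},
    {"translation":[0,0,0],"rotation":[0,0,0],"claw":5},
    {"translation":[0,0,0],"rotation":[0,0,0],"claw":5},
    {"translation":[0,0,0],"rotation":[0,0,0],"claw":5},
  ],
)

```text
clock: 3.65
tool_pos: [0.4872, -0.2848, 0.0084]
orientation: [180.0, -0.0, -89.7]
force: [-0.4, -0.6, 1.0]
opening: 0.0139
gripper_force: 30.0
```

```bash
python3 to.py .487 -.284 .10 -89.7
```

```text
t 3.65 pos [ 0.4872 -0.2848  0.0084] rpy [179.99  -0.   -89.68] shift [ -0.8   0.2 -91.6] rot [ 0.002 -0.     0.004] F [-0.4 -0.6  1. ] op 0.0139
```

Request:
arm_command(
  steps=[
    {"translation":[0,0,-10],"rotation":[0,0,0],"claw":5},
    {"translation":[0,0,-25],"rotation":[0,0,0],"claw":5},
    {"translation":[0,0,-45],"rotation":[0,0,0],"claw":5},
    {"translation":[0,0,-60],"rotation":[0,0,0],"claw":5},
    {"translation":[0,0,-70],"rotation":[0,0,0],"claw":5},
  ],
)

```text
clock: 4.15
tool_pos: [0.4876, -0.2849, 0.08]
orientation: [-179.9, -0.0, -89.7]
force: [0.0, 0.1, -2.4]
opening: 0.0135
gripper_force: 30.0
```

```bash
python3 to.py .412 .04 .08 -99.6
cat > tilt.py <<'E'
from m import *
# plane of held tray from top depth around where it should be
o=ctrl.get_obs(); x,y,z0=o["tool_pos"]; a=np.radians(o["orientation"][2]+180); ux=np.array([np.cos(a),np.sin(a)]); uy=np.array([-ux[1],ux[0]])
p,d=ctrl.snapshot("top"); C=cloud("top",d); q=C.reshape(-1,3); L=(q[:,:2]-[x,y])@ux; S=(q[:,:2]-[x,y])@uy
zb=z0-.0084+.004
m=(L>.105)&(L<.21)&(abs(S)<.04)&(abs(q[:,2]-zb)<.02)
A=np.c_[L[m],S[m],np.ones(m.sum())]; w=np.ones(m.sum())
for _ in range(5):
    k=np.linalg.lstsq(A*w[:,None],q[m,2]*w,rcond=None)[0]; r=q[m,2]-A@k; w=1/(1+(r/.004)**2)
print("n",m.sum(),"pitch slope deg",np.degrees(k[:2]).round(2),"sheet top z at mid",k[2]+k[0]*.16,"expect",zb)
E
python3 tilt.py
```

```text
t 4.15 pos [ 0.4876 -0.2849  0.08  ] rpy [-1.7992e+02 -2.0000e-02 -8.9690e+01] shift [-3.253e+02  7.380e+01 -2.000e-01] rot [-0.016 -0.003  1.983] F [ 0.   0.1 -2.4] op 0.0135
n 0 pitch slope deg [0. 0.] sheet top z at mid 0.0 expect 0.07557542158664764
```

Run:
```python
from m import *
p,d=ctrl.snapshot("scene"); t,_=ctrl.snapshot("top"); cv2.imwrite("pics/s2.png",np.vstack([cv2.resize(p[110:300,250:450],(600,300))[:,:,::-1],cv2.resize(t[180:330,250:550],(600,300))[:,:,::-1]]))
```

```text
(no output)
```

View pics/s2.png

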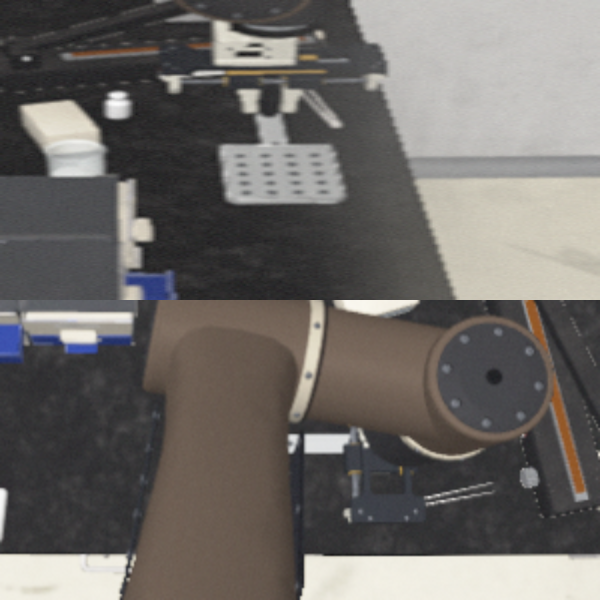

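The tray is held and looks level (scene sheet at (280,173) of the upper panel). The arm hides it in the top view, so I measure tilt with the scene camera.

```bash
sed -i 's/ctrl.snapshot("top"); C=cloud("top",d)/ctrl.snapshot("scene"); C=cloud("scene",d)/' tilt.py
cat >> tilt.py <<'E'
# lateral edges & leading edge in the rim plane z=zb+.006
v,u=np.nonzero((abs(C[...,2]-zb-.003)<.02)&(p.min(2)>100))
W=onplane("scene",np.c_[u,v],zb+.004)[:,:2]-[x,y]; l=W@ux; s=W@uy
b=[(lo,[round(float(t)*1000,1) for t in np.percentile(s[(l>lo)&(l<lo+.015)&(abs(s)<.07)],[1,99])]) for lo in np.arange(.105,.205,.015) if ((l>lo)&(l<lo+.015)&(abs(s)<.07)).sum()>10]; print(b)
c=(abs(s)<.03)&(l>.07)&(l<.26); print("lead",np.percentile(l[c],[1,99]) if c.any() else None)
E
python3 tilt.py
```

```text
n 881 pitch slope deg [-0.14 -0.13] sheet top z at mid 0.07265608594869974 expect 0.0744855047532174
[(np.float64(0.105), [-46.2, 48.3]), (np.float64(0.12), [-46.8, 48.9]), (np.float64(0.135), [-45.2, 47.7]), (np.float64(0.15), [-45.8, 48.7]), (np.float64(0.16499999999999998), [-46.6, 47.6]), (np.float64(0.18), [-45.3, 48.2]), (np.float64(0.195), [-45.9, 48.8])]
lead [0.07552891 0.23276941]
```

Request:
arm_command(
  steps=[
    {"translation":[-40,9,0],"rotation":[0,0,0.3],"claw":5},
    {"translation":[-80,18,0],"rotation":[0,0,0.5],"claw":5},
    {"translation":[-120,27,0],"rotation":[0,0,0.8],"claw":5},
    {"translation":[-160,36,0],"rotation":[0,0,1.0],"claw":5},
    {"translation":[-200,45,0],"rotation":[0,0,1.3],"claw":5},
  ],
)

```text
clock: 4.85
tool_pos: [0.4397, -0.0839, 0.0775]
orientation: [179.9, -0.0, -96.3]
force: [0.8, 1.1, -2.3]
opening: 0.0136
gripper_force: 30.0
```

```bash
python3 to.py .411 .035 .08 -99.6
```

```text
t 4.85 pos [ 0.4397 -0.0839  0.0775] rpy [ 1.7989e+02 -3.0000e-02 -9.6270e+01] shift [-115.1   41.6   -2.5] rot [ 0.022 -0.007  0.667] F [ 0.8  1.1 -2.3] op 0.0136
```

Request:
arm_command(
  steps=[
    {"translation":[-40,14,0],"rotation":[0,0,0.2],"claw":5},
    {"translation":[-80,28,0],"rotation":[0,0,0.4],"claw":5},
    {"translation":[-110,41,0],"rotation":[0,0,0.67],"claw":5},
    {"translation":[-115,42,0],"rotation":[0,0,0.67],"claw":5},
    {"translation":[-115,42,0],"rotation":[0,0,0.67],"claw":5},
  ],
)

```text
clock: 5.35
tool_pos: [0.4111, 0.0344, 0.0779]
orientation: [179.9, -0.0, -99.4]
force: [0.4, -0.2, -3.3]
opening: 0.0139
gripper_force: 30.0
```

```bash
python3 to.py .412 .04 .043 -99.6; python3 tilt.py
python3 - <<'E'
from m import *
z=np.load("scene0.npz"); p,d=z["p"],z["d"]; C=cloud("scene",d)
m=(abs(C[...,2]-.170)<.010)&(p.min(2)>140); m[:310]=0;m[455:]=0;m[:,:270]=0;m[:,415:]=0
v,u=np.nonzero(m); P=onplane("scene",np.c_[u,v],.172)[:,:2]; a=np.radians(80.4)
X=P@[np.cos(a),np.sin(a)]; Y=P@[-np.sin(a),np.cos(a)]
print("top centre near in this frame", (.4676*-np.sin(a)+.3661*np.cos(a)).round(4))
h,e=np.histogram(Y,np.arange(-.59,-.31,.003)); print([(round(b,3),int(c)) for c,b in zip(h,e) if c>8])
for c in(-.3465,-.4525,-.557):
    k=(abs(Y-c)<.009)&(X<.52)&(X>.385); 
    if k.sum()>20: f=np.polyfit(X[k],Y[k],1); print(80.4+np.degrees(f[0]),np.polyval(f,.44),k.sum())
E
```

```text
t 5.35 pos [0.4111 0.0344 0.0779] rpy [ 1.7994e+02 -5.0000e-02 -9.9380e+01] shift [-5.7 -0.  34.9] rot [ 0.013 -0.01   0.044] F [ 0.4 -0.2 -3.3] op 0.0139
n 1424 pitch slope deg [-1.03 -0.13] sheet top z at mid 0.0712912945853688 expect 0.0734821952526082
[(np.float64(0.105), [-46.0, 47.4]), (np.float64(0.12), [-45.0, 45.8]), (np.float64(0.135), [-46.0, 46.2]), (np.float64(0.15), [-45.9, 46.7]), (np.float64(0.16499999999999998), [-45.5, 47.2]), (np.float64(0.18), [-47.3, 46.6]), (np.float64(0.195), [-47.3, 46.1])]
lead [0.07438216 0.2170596 ]
top centre near in this frame -0.4
[(np.float64(-0.563), 33), (np.float64(-0.56), 127), (np.float64(-0.557), 118), (np.float64(-0.554), 16), (np.float64(-0.458), 34), (np.float64(-0.455), 132), (np.float64(-0.452), 111), (np.float64(-0.35), 117), (np.float64(-0.347), 131), (np.float64(-0.344), 31)]
80.14230989331206 -0.3464504616217755 206
80.32524907362836 -0.4526747454862208 198
80.20761728071248 -0.5571163068605581 217
```

```bash
cat > rk.py <<'E'
from to import *
# rk.py handle_rack_x(mm) tcp_z
s=float(sys.argv[1])/1000+.003; a=np.radians(80.3); P=np.array([.4674,.3661])+s*np.array([np.cos(a),np.sin(a)])
to([P[0],P[1],float(sys.argv[2])],-99.7)
o=ctrl.get_obs(); D=np.array(o["tool_pos"][:2])-[.4674,.3661]; x=np.array([np.cos(a),np.sin(a)]); F=np.array(o["force"])
print("rack x %.1f y %.1f mm; F along %.1f across %.1f z %.1f"%(D@x*1000-3,D@[-x[1],x[0]]*1000,F[:2]@x,F[:2]@[-x[1],x[0]],F[2]))
E
python3 rk.py -329 .047
```

```text
t 5.4 pos [0.4113 0.0337 0.0779] rpy [ 1.7993e+02 -6.0000e-02 -9.9450e+01] shift [-11.1   0.6  30.9] rot [ 0.014 -0.011  0.05 ] F [-0.1 -0.3 -2.7] op 0.0136
rack x -340.1 y -0.7 mm; F along -0.3 across 0.1 z -2.7
```

Request:
arm_command(
  steps=[
    {"translation":[0,0.5,15],"rotation":[0,0,0.05],"claw":5},
    {"translation":[-5,0.5,25],"rotation":[0,0,0.05],"claw":5},
    {"translation":[-11,0.5,31],"rotation":[0,0,0.05],"claw":5},
    {"translation":[-11,0.5,31],"rotation":[0,0,0.05],"claw":5},
    {"translation":[-11,0.5,31],"rotation":[0,0,0.05],"claw":5},
  ],
)

```text
clock: 5.9
tool_pos: [0.4132, 0.0446, 0.0473]
orientation: [180.0, -0.0, -99.8]
force: [-0.5, -0.9, -2.5]
opening: 0.0137
gripper_force: 30.0
```

```bash
python3 rk.py -300 .047; python3 tilt.py
```

```text
t 5.9 pos [0.4132 0.0446 0.0473] rpy [ 1.7997e+02 -3.0000e-02 -9.9790e+01] shift [-29.    0.8   0.3] rot [ 0.006 -0.007 -0.017] F [-0.5 -0.9 -2.5] op 0.0137
rack x -329.0 y -0.7 mm; F along -1.0 across 0.3 z -2.5
n 964 pitch slope deg [-1.22 -0.13] sheet top z at mid 0.04017990458632675 expect 0.04290241405393787
[(np.float64(0.105), [-45.0, 47.5]), (np.float64(0.12), [-45.6, 46.2]), (np.float64(0.135), [-45.6, 46.8]), (np.float64(0.15), [-47.0, 47.4]), (np.float64(0.16499999999999998), [-47.8, 47.0]), (np.float64(0.18), [-46.0, 45.2])]
lead [0.07314393 0.18248137]
```

Request:
arm_command(
  steps=[
    {"translation":[-8,0.7,0],"rotation":[0,0,0],"claw":5},
    {"translation":[-16,0.7,0],"rotation":[0,0,0],"claw":5},
    {"translation":[-24,0.7,0],"rotation":[0,0,0],"claw":5},
    {"translation":[-32,0.7,0],"rotation":[0,0,0],"claw":5},
    {"translation":[-40,0.7,0],"rotation":[0,0,0],"claw":5},
  ],
)

```text
clock: 6.45
tool_pos: [0.4194, 0.0852, 0.0475]
orientation: [-180.0, 0.0, -99.8]
force: [0.8, -0.2, -2.7]
opening: 0.0138
gripper_force: 30.0
```

```bash
python3 rk.py -250 .047
```

```text
t 6.45 pos [0.4194 0.0852 0.0475] rpy [-1.7999e+02  1.0000e-02 -9.9760e+01] shift [-38.    0.    0.5] rot [-0.002  0.002 -0.013] F [ 0.8 -0.2 -2.7] op 0.0138
rack x -288.0 y 0.0 mm; F along -0.1 across -0.9 z -2.7
```

Request:
arm_command(
  steps=[
    {"translation":[-5,0,0],"rotation":[0,0,0],"claw":5},
    {"translation":[-10,0,0],"rotation":[0,0,0],"claw":5},
    {"translation":[-15,0,0],"rotation":[0,0,0],"claw":5},
    {"translation":[-20,0,0],"rotation":[0,0,0],"claw":5},
    {"translation":[-25,0,0],"rotation":[0,0,0],"claw":5},
  ],
)

```text
clock: 6.95
tool_pos: [0.4235, 0.1092, 0.0474]
orientation: [180.0, -0.0, -99.8]
force: [-0.1, 0.3, -2.5]
opening: 0.0139
gripper_force: 30.0
```

```bash
python3 rk.py -230 .045
```

```text
t 6.95 pos [0.4235 0.1092 0.0474] rpy [ 1.80e+02 -1.00e-02 -9.98e+01] shift [-33.6   0.1   2.4] rot [ 0.001 -0.001 -0.019] F [-0.1  0.3 -2.5] op 0.0139
rack x -263.6 y -0.0 mm; F along 0.3 across 0.2 z -2.5
```

Request:
arm_command(
  steps=[
    {"translation":[-8,0,0],"rotation":[0,0,0],"claw":5},
    {"translation":[-16,0,0],"rotation":[0,0,0],"claw":5},
    {"translation":[-24,0,0],"rotation":[0,0,0],"claw":5},
    {"translation":[-32,0,1],"rotation":[0,0,0],"claw":5},
    {"translation":[-40,0,2],"rotation":[0,0,0],"claw":5},
  ],
)

```text
clock: 7.45
tool_pos: [0.4304, 0.149, 0.0454]
orientation: [-180.0, 0.0, -99.8]
force: [-0.2, -2.8, -0.3]
opening: 0.0138
gripper_force: 30.0
```

```bash
python3 rk.py -190 .0445
```

```text
t 7.45 pos [0.4304 0.149  0.0454] rpy [-179.99    0.    -99.78] shift [-33.2   0.2   0.9] rot [-0.001  0.001 -0.017] F [-0.2 -2.8 -0.3] op 0.0138
rack x -223.2 y -0.1 mm; F along -2.8 across -0.2 z -0.3
```

Request:
arm_command(
  steps=[
    {"translation":[-7,0,0],"rotation":[0,0,0],"claw":5},
    {"translation":[-14,0,0],"rotation":[0,0,0],"claw":5},
    {"translation":[-20,0,0],"rotation":[0,0,0],"claw":5},
    {"translation":[-26,0,0],"rotation":[0,0,0],"claw":5},
    {"translation":[-32,0,0],"rotation":[0,0,0],"claw":5},
  ],
)

```text
clock: 7.95
tool_pos: [0.4358, 0.1803, 0.0454]
orientation: [-180.0, 0.0, -99.8]
force: [0.7, -1.6, -0.0]
opening: 0.0139
gripper_force: 30.0
```

```bash
python3 rk.py -185 .0445
```

```text
t 7.95 pos [0.4358 0.1803 0.0454] rpy [-180.      0.    -99.79] shift [-6.5  0.1  0.9] rot [-0.     0.    -0.018] F [ 0.7 -1.6 -0. ] op 0.0139
rack x -191.5 y -0.1 mm; F along -1.4 across -0.9 z -0.0
```

Request:
arm_command(
  steps=[
    {"translation":[-1,0,1],"rotation":[0,0,0],"claw":5},
    {"translation":[-2,0,1.5],"rotation":[0,0,0],"claw":5},
    {"translation":[-4,0,2],"rotation":[0,0,0],"claw":5},
    {"translation":[-6,0,2],"rotation":[0,0,0],"claw":5},
    {"translation":[-8,0,2],"rotation":[0,0,0],"claw":5},
  ],
)

```text
clock: 8.45
tool_pos: [0.4371, 0.1878, 0.0434]
orientation: [-180.0, -0.0, -99.8]
force: [-1.2, -4.1, 1.1]
opening: 0.0139
gripper_force: 30.0
```

```bash
python3 rk.py -175 .0425
```

```text
t 8.45 pos [0.4371 0.1878 0.0434] rpy [-180.    -0.   -99.8] shift [-8.9  0.2  0.9] rot [-0.    -0.    -0.019] F [-1.2 -4.1  1.1] op 0.0139
rack x -183.9 y -0.2 mm; F along -4.2 across 0.5 z 1.1
```

Request:
arm_command(
  steps=[
    {"translation":[-0.5,0,0],"rotation":[0,0,0],"claw":5},
    {"translation":[-1,0,0],"rotation":[0,0,0],"claw":5},
    {"translation":[-1.5,0,0],"rotation":[0,0,0],"claw":5},
    {"translation":[-2,0,0],"rotation":[0,0,0],"claw":5},
  ],
)

```text
clock: 8.85
tool_pos: [0.4374, 0.1897, 0.0434]
orientation: [180.0, -0.0, -99.8]
force: [-0.2, -3.2, 1.7]
opening: 0.0141
gripper_force: 30.0
```

```bash
python3 rk.py -175 .0425
```

```text
t 8.85 pos [0.4374 0.1897 0.0434] rpy [180.    -0.   -99.79] shift [-6.9  0.1  0.9] rot [ 0.    -0.    -0.018] F [-0.2 -3.2  1.7] op 0.0141
rack x -181.9 y -0.1 mm; F along -3.2 across -0.4 z 1.7
```

Request:
arm_command(
  steps=[
    {"translation":[-0.5,0,0],"rotation":[0,0,0],"claw":5},
    {"translation":[-1,0,0],"rotation":[0,0,0],"claw":5},
    {"translation":[-1.5,0,0],"rotation":[0,0,0],"claw":5},
    {"translation":[-2,0,0],"rotation":[0,0,0],"claw":5},
  ],
)

```text
clock: 9.25
tool_pos: [0.4377, 0.1917, 0.0434]
orientation: [-180.0, 0.0, -99.8]
force: [-0.6, -1.6, 0.7]
opening: 0.0139
gripper_force: 30.0
```

```bash
python3 rk.py -175 .0425
```

```text
t 9.25 pos [0.4377 0.1917 0.0434] rpy [-180.      0.    -99.79] shift [-4.9  0.2  0.9] rot [-0.     0.    -0.017] F [-0.6 -1.6  0.7] op 0.0139
rack x -179.9 y -0.2 mm; F along -1.7 across 0.4 z 0.7
```

Only friction so far. I go on at 10 mm/s in 5 mm calls (a spring contact adds at most 12 N per call).

Request:
arm_command(
  steps=[
    {"translation":[-1,0,0],"rotation":[0,0,0],"claw":5},
    {"translation":[-2,0,0],"rotation":[0,0,0],"claw":5},
    {"translation":[-3,0,0],"rotation":[0,0,0],"claw":5},
  ],
)

```text
clock: 9.55
tool_pos: [0.4383, 0.1948, 0.0434]
orientation: [-180.0, 0.0, -99.8]
force: [-0.7, -3.0, 1.4]
opening: 0.0135
gripper_force: 30.0
```

Request:
arm_command(
  steps=[
    {"translation":[-1,0,0],"rotation":[0,0,0],"claw":5},
    {"translation":[-2,0,0],"rotation":[0,0,0],"claw":5},
  ],
)

```text
clock: 9.75
tool_pos: [0.4386, 0.1967, 0.0434]
orientation: [180.0, -0.0, -99.8]
force: [-0.2, -2.7, 1.9]
opening: 0.014
gripper_force: 30.0
```

Request:
arm_command(
  steps=[
    {"translation":[-1,0,0],"rotation":[0,0,0],"claw":5},
    {"translation":[-2,0,0],"rotation":[0,0,0],"claw":5},
    {"translation":[-3,0,0],"rotation":[0,0,0],"claw":5},
  ],
)

```text
clock: 10.05
tool_pos: [0.4391, 0.1997, 0.0434]
orientation: [180.0, -0.0, -99.8]
force: [-0.6, -2.8, 0.7]
opening: 0.0139
gripper_force: 30.0
```

```bash
python3 rk.py -165 .0425
```

```text
t 10.05 pos [0.4391 0.1997 0.0434] rpy [180.    -0.   -99.79] shift [-6.8  0.2  0.9] rot [ 0.    -0.    -0.018] F [-0.6 -2.8  0.7] op 0.0139
rack x -171.8 y -0.1 mm; F along -2.9 across 0.1 z 0.7
```

Request:
arm_command(
  steps=[
    {"translation":[-1,0,0],"rotation":[0,0,0],"claw":5},
    {"translation":[-2,0,0],"rotation":[0,0,0],"claw":5},
    {"translation":[-3,0,0],"rotation":[0,0,0],"claw":5},
  ],
)

```text
clock: 10.35
tool_pos: [0.4396, 0.2026, 0.0434]
orientation: [180.0, 0.0, -99.8]
force: [0.2, -3.2, 1.3]
opening: 0.0137
gripper_force: 30.0
```

Request:
arm_command(
  steps=[
    {"translation":[-1,0,0],"rotation":[0,0,0],"claw":5},
    {"translation":[-2,0,0],"rotation":[0,0,0],"claw":5},
  ],
)

```text
clock: 10.55
tool_pos: [0.44, 0.2046, 0.0434]
orientation: [180.0, -0.0, -99.8]
force: [-0.0, -3.2, 1.2]
opening: 0.0139
gripper_force: 30.0
```

Request:
arm_command(
  steps=[
    {"translation":[-1,0,0],"rotation":[0,0,0],"claw":5},
    {"translation":[-2,0,0],"rotation":[0,0,0],"claw":5},
    {"translation":[-3,0,0],"rotation":[0,0,0],"claw":5},
  ],
)

```text
clock: 10.85
tool_pos: [0.4405, 0.2076, 0.0434]
orientation: [180.0, 0.0, -99.8]
force: [0.1, -2.7, 1.0]
opening: 0.0139
gripper_force: 30.0
```

Request:
arm_command(
  steps=[
    {"translation":[-1,0,0],"rotation":[0,0,0],"claw":5},
    {"translation":[-2,0,0],"rotation":[0,0,0],"claw":5},
  ],
)

```text
clock: 11.05
tool_pos: [0.4408, 0.2095, 0.0434]
orientation: [180.0, -0.0, -99.8]
force: [-0.8, -3.1, 1.0]
opening: 0.0139
gripper_force: 30.0
```

Request:
arm_command(
  steps=[
    {"translation":[-1,0,0],"rotation":[0,0,0],"claw":5},
    {"translation":[-2,0,0],"rotation":[0,0,0],"claw":5},
    {"translation":[-3,0,0],"rotation":[0,0,0],"claw":5},
  ],
)

```text
clock: 11.35
tool_pos: [0.4413, 0.2125, 0.0434]
orientation: [-180.0, -0.0, -99.8]
force: [0.2, -2.2, 1.0]
opening: 0.0137
gripper_force: 30.0
```

```bash
python3 rk.py -145 .0425
```

```text
t 11.35 pos [0.4413 0.2125 0.0434] rpy [-180.     -0.    -99.79] shift [-13.8   0.2   0.9] rot [-0.    -0.    -0.018] F [ 0.2 -2.2  1. ] op 0.0137
rack x -158.8 y -0.2 mm; F along -2.1 across -0.5 z 1.0
```

Request:
arm_command(
  steps=[
    {"translation":[-1,0,0],"rotation":[0,0,0],"claw":5},
    {"translation":[-2,0,0],"rotation":[0,0,0],"claw":5},
    {"translation":[-3,0,0],"rotation":[0,0,0],"claw":5},
  ],
)

```text
clock: 11.65
tool_pos: [0.4419, 0.2154, 0.0434]
orientation: [-180.0, 0.0, -99.8]
force: [-1.1, -2.1, 0.3]
opening: 0.0139
gripper_force: 30.0
```

Request:
arm_command(
  steps=[
    {"translation":[-1,0,0],"rotation":[0,0,0],"claw":5},
    {"translation":[-2,0,0],"rotation":[0,0,0],"claw":5},
  ],
)

```text
clock: 11.85
tool_pos: [0.4422, 0.2174, 0.0434]
orientation: [-180.0, 0.0, -99.8]
force: [-0.1, -2.7, 0.7]
opening: 0.0138
gripper_force: 30.0
```

Request:
arm_command(
  steps=[
    {"translation":[-1,0,0],"rotation":[0,0,0],"claw":5},
    {"translation":[-2,0,0],"rotation":[0,0,0],"claw":5},
    {"translation":[-3,0,0],"rotation":[0,0,0],"claw":5},
  ],
)

```text
clock: 12.15
tool_pos: [0.4427, 0.2204, 0.0434]
orientation: [-180.0, 0.0, -99.8]
force: [-0.4, -3.5, 1.7]
opening: 0.014
gripper_force: 30.0
```

Request:
arm_command(
  steps=[
    {"translation":[-1,0,0],"rotation":[0,0,0],"claw":5},
    {"translation":[-2,0,0],"rotation":[0,0,0],"claw":5},
  ],
)

```text
clock: 12.35
tool_pos: [0.443, 0.2223, 0.0434]
orientation: [180.0, -0.0, -99.8]
force: [-0.4, -3.1, 2.0]
opening: 0.014
gripper_force: 30.0
```

Request:
arm_command(
  steps=[
    {"translation":[-1,0,0],"rotation":[0,0,0],"claw":5},
    {"translation":[-2,0,0],"rotation":[0,0,0],"claw":5},
  ],
)

```text
clock: 12.55
tool_pos: [0.4434, 0.2243, 0.0434]
orientation: [180.0, -0.0, -99.8]
force: [-0.6, -3.1, 2.2]
opening: 0.0135
gripper_force: 30.0
```

Request:
arm_command(
  steps=[
    {"translation":[-1,0,0],"rotation":[0,0,0],"claw":5},
    {"translation":[-2,0,0],"rotation":[0,0,0],"claw":5},
  ],
)

```text
clock: 12.75
tool_pos: [0.4437, 0.2263, 0.0434]
orientation: [-180.0, -0.0, -99.8]
force: [-0.4, -2.4, 1.9]
opening: 0.0141
gripper_force: 30.0
```

```bash
python3 rk.py -145 .0425
```

```text
t 12.75 pos [0.4437 0.2263 0.0434] rpy [-180.     -0.    -99.78] shift [0.2 0.2 0.9] rot [-0.    -0.    -0.017] F [-0.4 -2.4  1.9] op 0.0141
rack x -144.8 y -0.2 mm; F along -2.4 across -0.0 z 1.9
```

Request:
arm_command(
  steps=[
    {"translation":[-1,0,0],"rotation":[0,0,0],"claw":5},
    {"translation":[-2,0,0],"rotation":[0,0,0],"claw":5},
  ],
)

```text
clock: 12.95
tool_pos: [0.444, 0.2282, 0.0434]
orientation: [180.0, -0.0, -99.8]
force: [-0.1, -3.2, 1.2]
opening: 0.0139
gripper_force: 30.0
```

Request:
arm_command(
  steps=[
    {"translation":[-1,0,0],"rotation":[0,0,0],"claw":5},
    {"translation":[-2,0,0],"rotation":[0,0,0],"claw":5},
  ],
)

```text
clock: 13.15
tool_pos: [0.4444, 0.2302, 0.0434]
orientation: [180.0, -0.0, -99.8]
force: [-0.5, -3.0, 1.5]
opening: 0.0136
gripper_force: 30.0
```

I'm at the end of the expected range, so I look before going on.

Run:
```python
from m import *
p,d=ctrl.snapshot("scene"); np.savez("scene1.npz",p=p,d=d)
cv2.imwrite("pics/s3.png",cv2.resize(p[330:470,270:420],None,fx=4,fy=4,interpolation=cv2.INTER_CUBIC)[:,:,::-1])
```

```text
(no output)
```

View pics/s3.png

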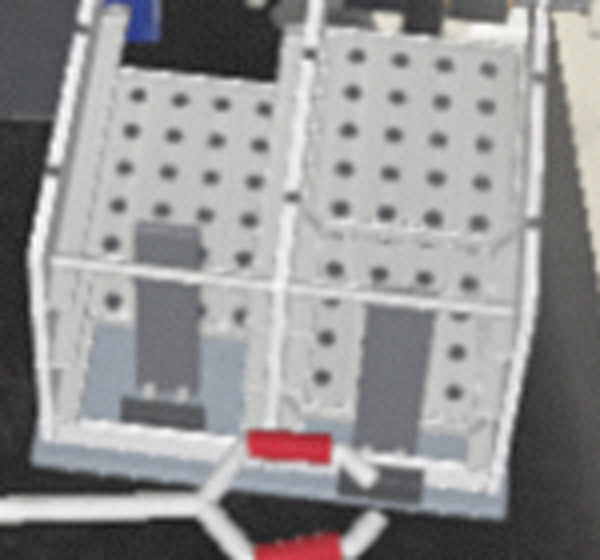

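The picture shows the tray on the lowest rails, leading edge about (300,405)–(470,430) in the crop, just behind the bar (400,380). I compute both positions.

Run:
```python
from m import *
a=np.radians(80.3); x=np.array([np.cos(a),np.sin(a)]); n=np.array([-x[1],x[0]]); c0=np.array([.4674,.3661])
def rk(q): D=q[...,:2]-c0; return np.c_[(D@x*1000-3).ravel(),(D@n*1000).ravel(),q[...,2].ravel()*1000]
z=np.load("top0.npz"); p,d=z["p"],z["d"]; C=cloud("top",d); q=rk(C)
dark=(p.max(2)<120).ravel()
m=dark&(abs(q[:,1])<25)&(q[:,0]>20)&(q[:,0]<130)&(q[:,2]>50)&(q[:,2]<175); print("top bar n",m.sum())
for lo in range(50,180,15):
    k=m&(q[:,2]>lo)&(q[:,2]<=lo+15)
    if k.sum()>3: print(lo,k.sum(),np.percentile(q[k,0],[10,50,90]).round(1),np.percentile(q[k,1],[5,95]).round(1))
z=np.load("scene1.npz"); p,d=z["p"],z["d"]; q=rk(cloud("scene",d))
m=(abs(abs(q[:,1])-32)<10)&(q[:,0]>0)&(q[:,0]<110)&(q[:,2]>28)&(q[:,2]<55)
h,e=np.histogram(q[m,0],np.arange(0,110,4)); print("tray sheet x",list(zip(e.astype(int),h)))
dark=(p.max(2)<120).ravel(); m=dark&(abs(q[:,1])<25)&(q[:,0]>20)&(q[:,0]<130)&(q[:,2]>30)&(q[:,2]<175)
for lo in range(30,180,15):
    k=m&(q[:,2]>lo)&(q[:,2]<=lo+15)
    if k.sum()>3: print(lo,k.sum(),np.percentile(q[k,0],[10,50,90]).round(1))
# back panel/rod end of rack & mouth tip from top
```

```text
top bar n 272
50 24 [83.8 84.7 85.7] [-12.  13.]
65 36 [83.9 85.2 86.5] [-13.  14.]
80 34 [84.4 85.5 86.6] [-13.4  13.7]
95 34 [84.3 85.5 86.5] [-13.   12.7]
110 34 [84.1 85.4 86.6] [-13.5  13. ]
125 45 [33.9 84.8 86.3] [-13.3  12.8]
140 33 [82.4 84.6 85.7] [-14.3  12.9]
155 32 [83.4 87.1 90.5] [-20.7  16.7]
tray sheet x [(np.int64(0), np.int64(0)), (np.int64(4), np.int64(0)), (np.int64(8), np.int64(0)), (np.int64(12), np.int64(2)), (np.int64(16), np.int64(24)), (np.int64(20), np.int64(30)), (np.int64(24), np.int64(34)), (np.int64(28), np.int64(31)), (np.int64(32), np.int64(32)), (np.int64(36), np.int64(37)), (np.int64(40), np.int64(37)), (np.int64(44), np.int64(30)), (np.int64(48), np.int64(30)), (np.int64(52), np.int64(39)), (np.int64(56), np.int64(33)), (np.int64(60), np.int64(40)), (np.int64(64), np.int64(28)), (np.int64(68), np.int64(36)), (np.int64(72), np.int64(32)), (np.int64(76), np.int64(24)), (np.int64(80), np.int64(67)), (np.int64(84), np.int64(7)), (np.int64(88), np.int64(5)), (np.int64(92), np.int64(14)), (np.int64(96), np.int64(25)), (np.int64(100), np.int64(1)), (np.int64(104), np.int64(0))]
30 56 [ 88.6 104.8 109.4]
45 23 [87.7 89.  89.8]
60 25 [86.9 88.1 90.4]
75 35 [30.3 87.3 89.4]
90 13 [87.  89.2 89.7]
105 21 [87.7 89.5 90.5]
120 18 [70.1 88.6 89.7]
135 31 [30.9 86.  89.1]
```

The bar's front face is at about +85 in my rack x, so contact is expected at handle x ≈ -140, and I'm at -141. I go on in 1 mm steps.

Request:
arm_command(
  steps=[
    {"translation":[-0.5,0,0],"rotation":[0,0,0],"claw":5},
    {"translation":[-1,0,0],"rotation":[0,0,0],"claw":5},
    {"translation":[-1.5,0,0],"rotation":[0,0,0],"claw":5},
  ],
)

```text
clock: 13.5
tool_pos: [0.4445, 0.2314, 0.0433]
orientation: [180.0, -0.0, -99.8]
force: [-0.1, -4.7, 2.2]
opening: 0.0136
gripper_force: 30.0
```

Request:
arm_command(
  steps=[
    {"translation":[-0.5,0,0],"rotation":[0,0,0],"claw":5},
    {"translation":[-1,0,0],"rotation":[0,0,0],"claw":5},
    {"translation":[-1,0,0],"rotation":[0,0,0],"claw":5},
  ],
)

```text
clock: 13.8
tool_pos: [0.4445, 0.232, 0.0432]
orientation: [180.0, -0.1, -99.8]
force: [-0.7, -5.9, 2.3]
opening: 0.0138
gripper_force: 30.0
```

Request:
arm_command(
  steps=[
    {"translation":[-0.7,0,0],"rotation":[0,0,0],"claw":5},
    {"translation":[-1.5,0,0],"rotation":[0,0,0],"claw":5},
    {"translation":[-1.5,0,0],"rotation":[0,0,0],"claw":5},
  ],
)

```text
clock: 14.1
tool_pos: [0.4443, 0.2327, 0.043]
orientation: [179.9, -0.1, -99.8]
force: [-0.8, -6.9, 2.2]
opening: 0.0141
gripper_force: 30.0
```

Request:
arm_command(
  steps=[
    {"translation":[-0.7,0,0],"rotation":[0,0,0],"claw":5},
    {"translation":[-1,0,0],"rotation":[0,0,0],"claw":5},
    {"translation":[-1,0,0],"rotation":[0,0,0],"claw":5},
  ],
)

```text
clock: 14.4
tool_pos: [0.4442, 0.2331, 0.0429]
orientation: [179.9, -0.2, -99.8]
force: [-0.8, -7.7, 1.0]
opening: 0.0139
gripper_force: 30.0
```

Request:
arm_command(
  steps=[
    {"translation":[-1,0,0],"rotation":[0,0,0],"claw":5},
    {"translation":[-2,0,0],"rotation":[0,0,0],"claw":5},
    {"translation":[-2,0,0],"rotation":[0,0,0],"claw":5},
  ],
)

```text
clock: 14.7
tool_pos: [0.4439, 0.2341, 0.0425]
orientation: [179.8, -0.3, -99.9]
force: [-1.4, -11.4, 2.9]
opening: 0.0136
gripper_force: 30.0
```

Request:
arm_command(
  steps=[
    {"translation":[-1,0,0],"rotation":[0,0,0],"claw":5},
    {"translation":[-2,0,0],"rotation":[0,0,0],"claw":5},
    {"translation":[-2,0,0],"rotation":[0,0,0],"claw":5},
  ],
)

```text
clock: 15.0
tool_pos: [0.4436, 0.2349, 0.0424]
orientation: [179.8, -0.4, -99.9]
force: [-1.8, -14.7, 4.3]
opening: 0.0138
gripper_force: 30.0
```

About 14 N on the wrist with 4 mm spring travel, so about 10 N on the bar. I hold briefly, then back off slowly.

Request:
arm_command(
  steps=[
    {"translation":[0,0,0],"rotation":[0,0,0],"claw":5},
    {"translation":[0,0,0],"rotation":[0,0,0],"claw":5},
    {"translation":[0,0,0],"rotation":[0,0,0],"claw":5},
    {"translation":[1,0,0],"rotation":[0,0,0],"claw":5},
    {"translation":[2,0,0],"rotation":[0,0,0],"claw":5},
  ],
)

```text
clock: 15.5
tool_pos: [0.4443, 0.2347, 0.0426]
orientation: [179.9, -0.2, -99.8]
force: [0.2, -7.0, -0.8]
opening: 0.0137
gripper_force: 30.0
```

Request:
arm_command(
  steps=[
    {"translation":[1,0,0],"rotation":[0,0,0],"claw":5},
    {"translation":[2,0,0],"rotation":[0,0,0],"claw":5},
    {"translation":[3,0,0],"rotation":[0,0,0],"claw":5},
    {"translation":[3,0,0],"rotation":[0,0,0],"claw":5},
  ],
)

```text
clock: 15.9
tool_pos: [0.4444, 0.2332, 0.0429]
orientation: [179.9, -0.1, -99.8]
force: [-0.4, -5.9, -2.1]
opening: 0.0138
gripper_force: 30.0
```

```bash
python3 rk.py -140 .0425
```

```text
t 15.9 pos [0.4444 0.2332 0.0429] rpy [ 1.7994e+02 -1.0000e-01 -9.9800e+01] shift [ 2.1 -0.3  0.4] rot [ 0.012 -0.02  -0.02 ] F [-0.4 -5.9 -2.1] op 0.0138
rack x -137.9 y 0.3 mm; F along -5.9 across -0.6 z -2.1
```

Request:
arm_command(
  steps=[
    {"translation":[1,0,0.2],"rotation":[0,0,0],"claw":5},
    {"translation":[2,0,0.4],"rotation":[0,0,0],"claw":5},
    {"translation":[2,0,0.5],"rotation":[0,0,0],"claw":5},
    {"translation":[2,0,0.5],"rotation":[0,0,0],"claw":5},
  ],
)

```text
clock: 16.3
tool_pos: [0.4447, 0.2322, 0.0429]
orientation: [-180.0, 0.0, -99.8]
force: [-0.0, -2.4, -3.4]
opening: 0.0138
gripper_force: 30.0
```

```bash
python3 rk.py -140 .0425
```

```text
t 16.3 pos [0.4447 0.2322 0.0429] rpy [-1.800e+02  1.000e-02 -9.978e+01] shift [1.2 0.2 0.4] rot [-0.     0.001 -0.016] F [-0.  -2.4 -3.4] op 0.0138
rack x -138.8 y -0.2 mm; F along -2.4 across -0.4 z -3.4
```

Request:
arm_command(
  steps=[
    {"translation":[0.4,0,0.5],"rotation":[0,0,0],"claw":5},
    {"translation":[0.8,0,1],"rotation":[0,0,0],"claw":5},
    {"translation":[0.8,0,1],"rotation":[0,0,0],"claw":5},
  ],
)

```text
clock: 16.6
tool_pos: [0.445, 0.232, 0.0422]
orientation: [-180.0, 0.1, -99.8]
force: [-0.9, -0.8, -0.7]
opening: 0.0137
gripper_force: 30.0
```

```bash
python3 rk.py -140 .0425
```

```text
t 16.6 pos [0.445  0.232  0.0422] rpy [-1.7996e+02  7.0000e-02 -9.9770e+01] shift [ 1.   0.5 -0.3] rot [-0.008  0.014 -0.014] F [-0.9 -0.8 -0.7] op 0.0137
rack x -139.0 y -0.5 mm; F along -1.0 across 0.7 z -0.7
```

Request:
arm_command(
  steps=[
    {"translation":[0,0,0],"rotation":[0,0,0],"claw":17},
    {"translation":[0,0,0],"rotation":[0,0,0],"claw":22},
    {"translation":[0,0,0],"rotation":[0,0,0],"claw":40},
    {"translation":[0,0,0],"rotation":[0,0,0],"claw":50},
    {"translation":[0,0,0],"rotation":[0,0,0],"claw":50},
  ],
)

```text
clock: 17.1
tool_pos: [0.4447, 0.2314, 0.042]
orientation: [-180.0, 0.0, -99.8]
force: [-0.4, -0.2, -0.0]
opening: 0.0407
gripper_force: 0.0
```

Request:
arm_command(
  steps=[
    {"translation":[0,0,0],"rotation":[0,0,0],"claw":50},
    {"translation":[0,0,-20],"rotation":[0,0,0],"claw":50},
    {"translation":[0,0,-50],"rotation":[0,0,0],"claw":50},
    {"translation":[0,0,-80],"rotation":[0,0,0],"claw":50},
    {"translation":[0,0,-110],"rotation":[0,0,0],"claw":50},
  ],
)

```text
clock: 17.6
tool_pos: [0.4444, 0.2311, 0.153]
orientation: [180.0, -0.0, -99.8]
force: [-0.5, 1.6, 0.1]
opening: 0.0502
gripper_force: 0.0
```

Request:
arm_command(
  steps=[
    {"translation":[50,0,-40],"rotation":[0,0,0],"claw":50},
    {"translation":[100,-30,-80],"rotation":[0,0,0],"claw":50},
    {"translation":[150,-60,-100],"rotation":[0,0,0],"claw":50},
    {"translation":[200,-90,-100],"rotation":[0,0,0],"claw":50},
    {"translation":[240,-110,-100],"rotation":[0,0,0],"claw":50},
  ],
)

```text
clock: 18.1
tool_pos: [0.4988, 0.0166, 0.2493]
orientation: [-179.8, 0.1, -99.7]
force: [1.2, 0.3, -0.3]
opening: 0.0497
gripper_force: 0.0
```

Run:
```python
from m import *
o=ctrl.get_obs(); print(o["tool_pos"],o["force"])
p,d=ctrl.snapshot("scene"); t,td=ctrl.snapshot("top")
a=np.radians(80.3); x=np.array([np.cos(a),np.sin(a)]); n=np.array([-x[1],x[0]]); c0=np.array([.4674,.3661])
def rk(q): D=q[...,:2]-c0; return np.c_[(D@x*1000-3).ravel(),(D@n*1000).ravel(),q[...,2].ravel()*1000]
q=rk(cloud("scene",d)); m=(abs(abs(q[:,1])-32)<10)&(q[:,0]>15)&(q[:,0]<95)&(q[:,2]>28)&(q[:,2]<55)
h,e=np.histogram(q[m,0],np.arange(60,100,2)); print("tray x",list(zip(e.astype(int).tolist(),h.tolist())))
k=m&(q[:,0]<74); A=np.c_[q[k,0],q[k,1],np.ones(k.sum())]; f=np.linalg.lstsq(A,q[k,2],rcond=None)[0]; print("slopes deg",np.degrees(f[:2]),"z at 40",f[0]*40+f[2])
q=rk(cloud("top",td)); m=(abs(q[:,1])<12)&(abs(q[:,0]+140)<30)&(q[:,2]>65)&(q[:,2]<90); print("handle top",m.sum(),np.percentile(q[m],[3,50,97],axis=0).round(1) if m.sum() else None)
cv2.imwrite("pics/end.png",np.hstack([cv2.resize(p[310:470,260:420],(400,400)),cv2.resize(t[150:310,80:260],(400,400))])[:,:,::-1])
```

```text
[0.49876897 0.01660168 0.24928859] [ 1.1827662   0.29095907 -0.31285201]
tray x [(60, 12), (62, 21), (64, 13), (66, 19), (68, 19), (70, 17), (72, 16), (74, 18), (76, 14), (78, 11), (80, 21), (82, 41), (84, 17), (86, 6), (88, 1), (90, 2), (92, 2), (94, 6), (96, 0)]
slopes deg [0.36196167 0.03457569] z at 40 37.984562825979545
handle top 6 [[-154.5    3.5   65.8]
 [-147.3    4.9   74.3]
 [-144.6    5.3   79.7]]
```

View pics/end.png

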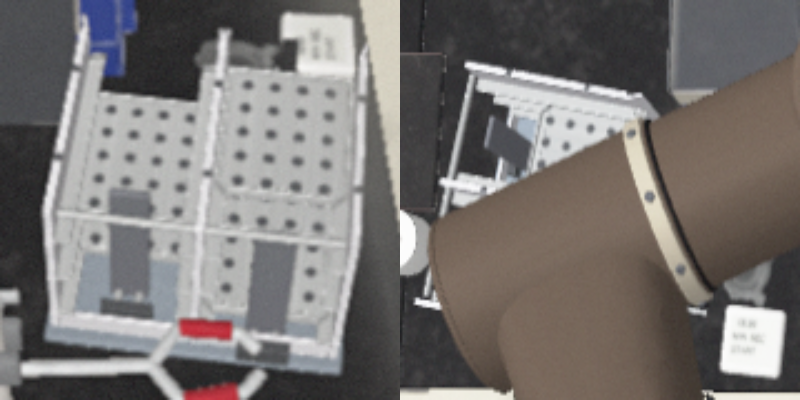

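The tray lies flat on the lowest rails (sheet top z≈38 mm). Its leading edge is at the bar, left panel (270,305), and the timer (315,40) hasn't moved. Handing in.

```bash
python3 -c "
from plant import ctrl
print(ctrl.close_job())"
```

```text
the job is handed in; nothing more can be done
None
```

The tray lies flat on the nearer bay's lowest rails, the free pair, up against the sprung bar; I pressed the bar with about 10 N (wrist reading peaked near 15 N), let go, backed the arm clear and handed the job in at about 18 s.

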